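Reset the grain analyser under its push-latch flap

ROBOT

A 6-joint arm with a two-finger parallel gripper is mounted at the origin on the work surface. World frame = base frame: x ahead of the robot, y to its left, z up, the work surface at z = 0. Lengths are in m, angles in degrees, forces in N, time in s.
With the tool pointing down it reaches from about 0.3 to 0.75 m from the base axis. Payload 8.5 kg.
Tool frame: the origin (TCP) lies at the very end of the fingers, on their centre line; the grasp point (between the pads) lies 19 mm behind it; z points along the fingers, y is the direction in which the jaws open and shut (so a half turn about z gives the same grasp; the last joint's range is limited). The gripper opens to 85 mm and grips with 20 to 120 N. Pads are 22 mm wide; open, the fingers measure 114 mm over their backs; the gripper's body (76 mm by 85 mm) begins 54 mm behind the grasp point. The pads swing forward as they close: fully open they stand 13 mm farther back than shut.
Start: joints at [-86.419, 21.807, 74.336, -0, 83.858, -12.336], TCP at [0.151, -0.529, 0.231] pointing down, gripper open.
Joint ranges: [-178.18, 178.18], [-50.72, 133.34], [12.68, 142.11], [-81.47, 261.47], [9.98, 163.14], [-165.26, 165.26]. Speed limits (degrees/s): [136.94, 136.94, 180, 180, 180, 180].

INTERFACE

Orientations are given as a 3x3 rotation matrix whose columns are the frame's x, y, z axes.
In Python, from rig import env, vision, close_job, spotter gives the robot as it stands. The module is installed in compiled form; this text tells all that it offers.
- The arm moves only by the tool jog_arm, never from a script. Its argument "plan" is a list that holds one entry, the list of rows, each a list of 6 numbers: the shift along the tool's x, y, z in units of 40 mm (1.0 is 40 mm), then the turn, a rotation vector about the tool's x, y, z in units of 0.15 rad (1.0 is 0.15 rad). A call has 1 to 10 rows; each row shifts and turns the commanded pose from where the row before left it, along the tool's axes as they then stand; what a row does not reach is not made up. A row lasts 1/10 s, in which the tool goes at most 50 mm and 8.59 degrees, less where a joint would pass 70% of its speed; a pose out of reach is approached as far as the arm can. A call with a number of a shift or a turn outside -1 to 1 is refused whole. A call with a gripper value outside its range is refused whole. "grip" is the opening, from -1 (shut) to 1 (fully open), set as the call begins (left out, the last holds). The fingers move at their own pace and stop on an object; "squeeze" is the grip in N (left out, the last holds). Time passes only in rows, so rows that do not move let the fingers close. It gives the time, the measured TCP pose, the force and the opening at its end, in the units of the state.
- env.observe(): the state, without advancing time (a new reading comes with each control period).
- vision.get_image(name): name is "scene" or "top" or "wrist"; returns (picture, depth): 384x512x3 uint8, red, green, blue; 384x512 float32, m along the optical axis (not along the pixel's ray), 0 where there is no reading.
- vision.camera_info(name): a dict with "fx", "fy", "cx", "cy" (pixels), "rvec" (rotation vector, rad) and "tvec" (3), from world to camera coordinates, as OpenCV has them. Camera axes: x right, y down, z forward; pixel columns grow to the right and rows downward; lengths in m; the calibration is good to about 2 mm. A picture is of the moment at which its call begins: read the wrist's pose just before it. camera_info takes no time and is no camera call; for the wrist camera it gives the pose at the moment of the call.
- close_job(): hands the job in, once; it reports no verdict.
Trained networks look in the newest picture that a camera, given by its name, has taken for a name from the list of things; names that differ only in an ending like _2 or _b are one class to them, and where a whole thing is asked for, a point or a joint stands for the part that bears it (a point fixed in the world has none). Each returns a list of dicts, best first, with "score" (0 to 1); they miss things now and then, are a little off and sometimes report something else, mostly with a low value. They report only what shows in the picture. A call takes as long as a camera call.
- spotter.trace(camera, query): "pixels" (384x512 bool, what is visible of it) and "rect" ([left, top, right, bottom] in pixels, round what is visible of it).
The state is a dict: "time_s": time; "q": joint angles; "qvel": joint speeds; "joint_efforts": joint torques, N m; "position": TCP position; "tool_rot": TCP orientation; "ft_force": force on the tool from outside, world axes, zero at the start; "wrist_torque": the same for the moment, N m; "grip_width": finger opening in m.
Only numpy, scipy, OpenCV 4.12 (cv2) and the standard library are available. Lean on these libraries where they do the work, as an engineer would, in place of code of your own. Each camera call takes 0.05 s, during which the arm holds its last target.

TASK

Reset the grain analyser: press its blue service flap in and let go so that it springs open, press the green button beneath it all the way down, then press the flap shut until it latches level with the top again, and leave it closed. Use closed fingertips only and pick nothing up; do not press the red button, and leave the cup, puck, jars, bottle and beaker where they stand.

Things in the scene. Friction and masses are not known exactly. Their poses are not given: they have to be found in the camera images.
- analyser: low white analyser with blue side bands, 300 mm (its x) by 260 mm (its y), 110 mm high, fixed to the bench; origin at the centre of its underside, its front (display) faces its -x, away from the robot. Its flat top has a well, 134 (x) by 154 mm (y), 47 mm deep, centred on the origin and covered by the blue flap; the two buttons stand on the well's floor
- flap (a joint): angle of the blue flap, rad: 0 latched, -0.053 pressed in to its stop, 1.2 open. Push-push latch: pressed from 0 to the stop (5 mm at the mark, 1 to 2 N, then hard) and let go, it springs up to 1.2 in about 1 s and stays there; pushed down (1 to 2 N) to the stop and let go, it latches at 0. A press ending above -0.04 changes nothing: it stays latched or springs open again
- flap_hinge (a point): middle of the flap's hinge line, at the analyser's top (110 mm above the bench), 65 mm behind (analyser's +x of) the origin; the hinge runs along the analyser's y, so the flap opens upward like a lid hinged on the side nearer the robot
- flap_edge (a point): middle of the flap's free front edge, on its upper face, 130 mm from the hinge; the flap is a blue plate 130 mm by 150 mm wide, 6 mm thick. Fully open, this edge stands 121 mm above the analyser's top and 47 mm from the hinge line towards the analyser front (its -x)
- flap_mark (a point): centre of the pale round press mark (34 mm across) on the flap's upper face, 100 mm from the hinge, 30 mm from the free edge, midway across
- green_button (a joint): travel of the green button, m: 0 up, 0.006 fully down; a spring needing 4 N for the full travel returns it when let go
- green_button_top (a point): centre of the top of the green button (32 mm across, in a grey collar 48 mm across); 25 mm below the analyser's top when up, moves straight down when pressed. It lies about 98 mm from the hinge line towards the analyser front (its -x) and 36 mm to one side of the middle; left or right changes from start to start
- red_button (a joint): travel of the red button, m: 0 up, 0.006 fully down; not to be pressed
- red_button_top (a point): centre of the top of the red button, of the same size and height, on the other side of the well, 72 mm from the green one
- sample_cup: round aluminium sample cup, 64 mm across, 24 mm high, standing on the analyser's rear deck, behind the flap's hinge; origin at the centre of its underside; loose, to be left alone
- check_puck: round white ceramic check puck, 44 mm across, 16 mm high, standing on the analyser's front deck; origin at the centre of its underside; loose, to be left alone
- spray_bottle: red bottle with white cap, 64 mm across, 190 mm high, standing on the bench; origin under its centre; loose, to be left alone
- amber_jar: amber jar with black lid, 60 mm across, 85 mm high, on the bench; origin under its centre; loose, to be left alone
- clear_jar: white jar with blue lid, 60 mm across, 85 mm high, on the bench; origin under its centre; loose, to be left alone
- beaker: empty clear beaker, 68 mm across, 80 mm high, on the bench; origin under its centre; loose, to be left alone

How it is judged:
By the outcome, as a careful person would: the job done as asked, in the order asked, and still so for the second after the job is handed in, with the robot touching nothing.
It also fails if it takes over 51 s, if anything falls off the work surface, if the arm or the gripper's body presses on something with over 40 N, if the wrist force passes 120 N, or if a joint passes its speed limit or range.

## Working session

There is one attempt and no reset: what is moved stays moved. The work goes in short steps, Python scripts to look and compute and a tool call to move; the robot and the scene stay as the last step left them, time stands still between calls to the robot, and variables do not carry over. Pictures are saved under pics/ and viewed, and the job is handed in when it is done.

Besides the shell and the picture viewer there is one more tool, called after ">>>" as name([rows], argument=value, ...), one row to a line, values as JSON. jog_arm: Moves the arm, as the interface text tells. Its arguments: {"type":"object","properties":{"plan":{"type":"array"},"grip":{"type":"number"},"squeeze":{"type":"number"}},"required":["plan"]}

```bash
mkdir -p pics
cat > h.py <<'E'
from rig import env, vision, close_job, spotter
import numpy as np, cv2
def shot(n,f):
    im,d=vision.get_image(n); cv2.imwrite('pics/'+f,im[:,:,::-1]); return im,d
def pts(n,d,mask):
    c=vision.camera_info(n); R=cv2.Rodrigues(np.array(c['rvec'],float))[0]; t=np.array(c['tvec'],float).ravel()
    v,u=np.nonzero(mask&(d>0)); z=d[v,u]
    P=np.stack([(u-c['cx'])/c['fx']*z,(v-c['cy'])/c['fy']*z,z],1)
    return (P-t)@R
E
python3 - <<'E'
from h import *
s=env.observe(); print({k:np.round(v,3) for k,v in s.items()})
im,d=shot('top','t1.png')
for q in ['analyser','flap','flap_mark','sample_cup','check_puck','spray_bottle','beaker','amber_jar','clear_jar']:
    for r in spotter.trace('top',q)[:2]:
        P=pts('top',d,r['pixels']); print(q,round(r['score'],2),np.round(r['rect']),np.round(np.median(P,0),3),np.round(P.min(0),3),np.round(P.max(0),3))
im,d=shot('scene','s1.png')
E
```

```text
{'time_s': np.float64(0.0), 'q': array([-86.417,  21.838,  74.387,   0.   ,  83.858, -12.335]), 'qvel': array([ 0.081, -0.087, -0.062, -0.009,  0.171, -0.039]), 'joint_efforts': array([-2.0000e-03, -4.4847e+01, -2.3128e+01, -0.0000e+00,  5.0000e-03,
       -0.0000e+00]), 'position': array([ 0.151, -0.529,  0.231]), 'tool_rot': array([[ 0.962,  0.274, -0.   ],
       [ 0.274, -0.962,  0.001],
       [ 0.   , -0.001, -1.   ]]), 'ft_force': array([ 0.188, -0.035,  0.836]), 'wrist_torque': array([0.006, 0.029, 0.011]), 'grip_width': np.float64(0.085)}
analyser 0.66 [196. 138. 306. 263.] [0.531 0.025 0.109] [ 0.37  -0.127 -0.008] [0.734 0.195 0.135]
flap 0.76 [225. 170. 281. 231.] [0.534 0.033 0.109] [ 0.461 -0.048  0.059] [0.611 0.112 0.116]
flap_mark 0.61 [222. 172. 285. 226.] [0.535 0.033 0.109] [ 0.463 -0.048  0.072] [0.609 0.117 0.116]
sample_cup 0.67 [195. 142. 309. 267.] [0.532 0.025 0.109] [ 0.37  -0.114 -0.002] [0.699 0.192 0.117]
sample_cup 0.61 [219. 233. 244. 258.] [0.413 0.082 0.132] [0.383 0.052 0.107] [0.448 0.113 0.139]
check_puck 0.73 [204. 152. 219. 174.] [0.632 0.137 0.125] [0.612 0.116 0.106] [0.659 0.162 0.133]
check_puck 0.28 [226. 172. 281. 228.] [0.534 0.033 0.109] [ 0.463 -0.046  0.072] [0.607 0.112 0.116]
spray_bottle 0.59 [ 84. 154. 128. 186.] [0.62  0.419 0.12 ] [ 0.597  0.399 -0.006] [0.692 0.512 0.194]
beaker 0.6 [ 89. 225. 126. 250.] [0.444 0.436 0.041] [ 0.409  0.391 -0.006] [0.481 0.481 0.085]
amber_jar 0.72 [409. 172. 437. 198.] [ 0.584 -0.425  0.081] [ 0.559 -0.462  0.003] [ 0.615 -0.406  0.091]
clear_jar 0.65 [390. 227. 421. 250.] [ 0.439 -0.378  0.081] [ 0.411 -0.415  0.004] [ 0.47  -0.359  0.09 ]
```

Run:
```python
import cv2
a=cv2.imread('pics/t1.png');cv2.imwrite('pics/t1c.png',cv2.resize(a[120:280,180:330],None,fx=3.6,fy=3.6,interpolation=cv2.INTER_CUBIC))
```

```text
(no output)
```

View pics/t1c.png

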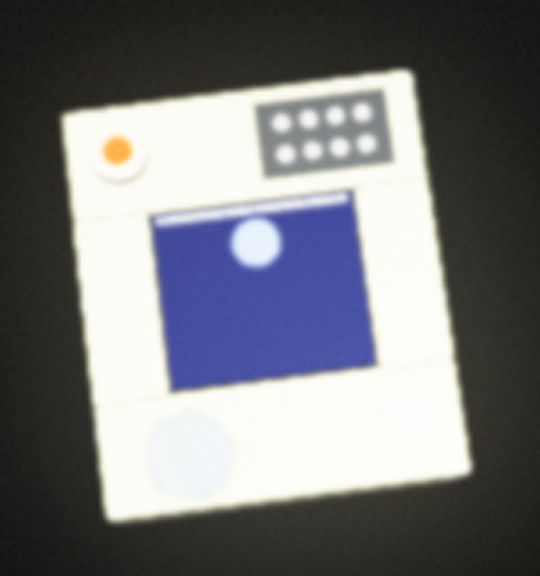

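View pics/s1.png

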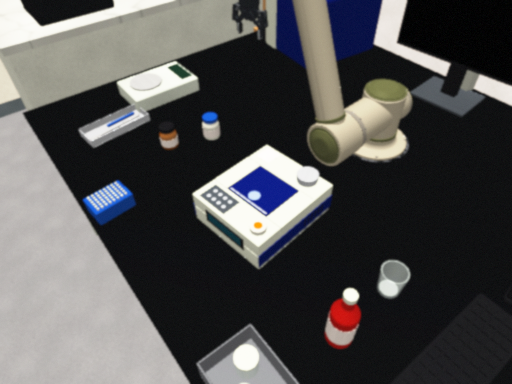

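The crop shows the flap latched. The pale mark is at about crop (256,243), which is full image (251,187). The cup is at lower left on the rear deck and the puck at upper left on the front deck. Next I'll fit the flap pose.

```bash
cat >> h.py <<'E'
def ray(n,uv,z):
    c=vision.camera_info(n); R=cv2.Rodrigues(np.array(c['rvec'],float))[0]; t=np.array(c['tvec'],float).ravel()
    uv=np.atleast_2d(uv).astype(float); D=np.stack([(uv[:,0]-c['cx'])/c['fx'],(uv[:,1]-c['cy'])/c['fy'],np.ones(len(uv))],1)@R
    C=-R.T@t; return C+D*((z-C[2])/D[:,2])[:,None]
E
python3 - <<'E'
from h import *
im=cv2.imread('pics/t1.png'); hsv=cv2.cvtColor(im,cv2.COLOR_BGR2HSV)
roi=np.zeros(im.shape[:2],np.uint8); roi[165:235,215:292]=1
f=((hsv[...,1]>90)&(hsv[...,0]>100)&(hsv[...,0]<135)).astype(np.uint8)*roi
v,u=np.nonzero(f); hull=cv2.convexHull(np.stack([u,v],1).astype(np.float32))
W=ray('top',hull[:,0],.11)[:,:2].astype(np.float32)
print('flap rect',cv2.minAreaRect(W), cv2.boxPoints(cv2.minAreaRect(W)).round(4))
# body
b=cv2.inRange(im,(150,150,150),(255,255,255)); b|=f*255
n,l,st,ce=cv2.connectedComponentsWithStats(b); i=l[225,250] if l[225,250] else l[205,250]
v,u=np.nonzero(l==i); hull=cv2.convexHull(np.stack([u,v],1).astype(np.float32))
W=ray('top',hull[:,0],.11)[:,:2].astype(np.float32); print('body',cv2.minAreaRect(W),cv2.boxPoints(cv2.minAreaRect(W)).round(4))
# mark
m=np.zeros_like(f); m[178:196,241:261]=1; m&=(hsv[...,1]<70).astype(np.uint8)
n,l,st,ce=cv2.connectedComponentsWithStats(m)
for k in range(1,n): print('mark',st[k],ce[k],ray('top',ce[k],.11))
E
```

```text
flap rect ((0.5300161242485046, 0.030641529709100723), (0.11905672401189804, 0.1457003504037857), 7.391336917877197) [[ 0.4616  0.0952]
 [ 0.4804 -0.0493]
 [ 0.5984 -0.0339]
 [ 0.5797  0.1105]]
body ((0.5334292650222778, 0.031265467405319214), (0.3012329041957855, 0.2614896595478058), 7.2974348068237305) [[ 0.3674  0.1418]
 [ 0.4006 -0.1176]
 [ 0.6994 -0.0793]
 [ 0.6662  0.1801]]
mark [241 178  19   3  35] [247.94285714 178.57142857] [[0.59121639 0.0432011  0.11      ]]
mark [245 181  13  13 134] [250.67910448 186.87313433] [[0.56895441 0.03599339 0.11      ]]
```

>>> jog_arm([
  [[0,0,0,0,0,0.5],[0,0,0,0,0,0.5],[0.6,-0.6,0,0,0,0],[0.8,-0.8,0,0,0,0],[0.8,-0.8,0,0,0,0],[0.8,-0.8,0,0,0,0],[0.8,-0.8,0,0,0,0],[0.8,-0.8,0,0,0,0],[0.8,-0.8,0,0,0,0],[0.8,-0.8,0,0,0,0]],
], grip=-1)

```text
time_s: 1.55
position: [0.366, -0.2498, 0.2316]
tool_rot: [[0.992, 0.127, 0.0], [0.127, -0.992, -0.001], [0.0, 0.001, -1.0]]
ft_force: [1.0, 0.3, -0.1]
grip_width: -0.0002
```

```bash
cat > w.py <<'E'
from h import *
import sys
def w():
    s=env.observe(); a=np.deg2rad(7.3); e=np.array([np.cos(a),np.sin(a)]); l=np.array([-e[1],e[0]])
    H=np.array([.5334,.0313])-.065*e
    p=s['position']; R=s['tool_rot']; q=p[:2]-H
    print('t',round(s['time_s'],2),'pos',p.round(4),'fwd',round(q@e,4),'lat',round(q@l,4),'up',round(p[2]-.11,4),'F',s['ft_force'].round(1),'grip',round(s['grip_width'],3))
    print('toolx yaw',np.rad2deg(np.arctan2(R[1,0],R[0,0])).round(2),'z',R[:,2].round(3))
    print('units to mark (tool)', (R.T@(np.array([*(H+.1*e),.11])-p)/.04).round(3))
if __name__=='__main__': w()
E
python3 w.py
```

```text
t 1.55 pos [ 0.366  -0.2498  0.2316] fwd -0.1367 lat -0.2575 up 0.1216 F [ 1.   0.3 -0.1] grip -0.0
toolx yaw 7.31 z [ 0.    -0.001 -1.   ]
units to mark (tool) [ 5.918 -6.439  3.038]
```

>>> jog_arm([
  [[0.7,-0.76,0.2,0,0,0],[0.7,-0.8,0.2,0,0,0],[0.7,-0.8,0.2,0,0,0],[0.7,-0.8,0.2,0,0,0],[0.7,-0.8,0.2,0,0,0],[0.7,-0.8,0.2,0,0,0],[0.7,-0.8,0.2,0,0,0],[0.7,-0.8,0.2,0,0,0],[0.2,0,0.2,0,0,0],[0,0,0,0,0,0]],
])

```text
time_s: 2.55
position: [0.563, 0.0311, 0.158]
tool_rot: [[0.992, 0.129, -0.002], [0.129, -0.992, 0.0], [-0.002, -0.0, -1.0]]
ft_force: [-0.7, -0.1, 0.6]
grip_width: 0.0
```

Run:
```python
from w import *
w()
shot('wrist','w1.png')
w()
```

```text
t 2.55 pos [0.563  0.0311 0.158 ] fwd 0.0943 lat -0.0039 up 0.048 F [-0.7 -0.1  0.6] grip 0.0
toolx yaw 7.42 z [-0.002  0.    -1.   ]
units to mark (tool) [ 0.145 -0.098  1.2  ]
t 2.6 pos [0.5626 0.0303 0.1588] fwd 0.0938 lat -0.0047 up 0.0488 F [1.3 0.1 0.1] grip -0.0
toolx yaw 7.34 z [-0.001 -0.    -1.   ]
units to mark (tool) [ 0.156 -0.117  1.219]
```

View pics/w1.png

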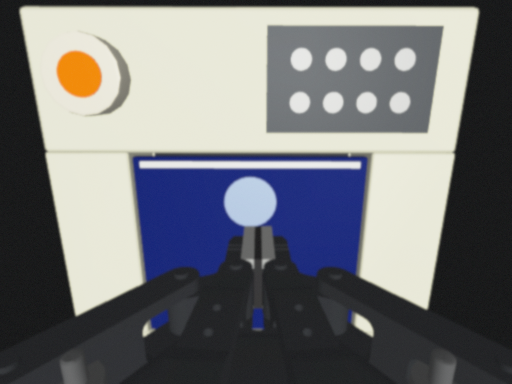

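The wrist view puts the mark at (250,202), just ahead of the closed fingertips at about (258,235). It agrees with the top-camera fit.

>>> jog_arm([
  [[0.15,-0.1,0.3,0,0,0],[0,0,0.4,0,0,0],[0,0,0.3,0,0,0],[0,0,0.1,0,0,0],[0,0,0,0,0,0],[0,0,0,0,0,0]],
])

```text
time_s: 3.2
position: [0.5686, 0.0351, 0.1158]
tool_rot: [[0.992, 0.127, 0.001], [0.127, -0.992, -0.0], [0.001, 0.0, -1.0]]
ft_force: [-0.8, 0.3, -0.8]
grip_width: 0.0
```

Run:
```python
from w import *
w()
c=vision.camera_info('wrist');R=cv2.Rodrigues(np.array(c['rvec'],float))[0];print('cam',-R.T@np.array(c['tvec'],float).ravel())
```

```text
t 3.2 pos [0.5686 0.0351 0.1158] fwd 0.1004 lat -0.0007 up 0.0058 F [-0.8  0.3 -0.8] grip 0.0
toolx yaw 7.3 z [ 0.001 -0.    -1.   ]
units to mark (tool) [-0.009 -0.018  0.146]
cam [0.63568927 0.04489858 0.25824198]
```

>>> jog_arm([
  [[0,0,0.1,0,0,0],[0,0,0.08,0,0,0],[0,0,0.06,0,0,0],[0,0,0.04,0,0,0],[0,0,0,0,0,0],[0,0,0,0,0,0]],
])

```text
time_s: 3.8
position: [0.5685, 0.0352, 0.1049]
tool_rot: [[0.992, 0.128, 0.001], [0.128, -0.992, -0.0], [0.001, 0.001, -1.0]]
ft_force: [-1.0, -1.4, 7.7]
grip_width: 0.0005
```

```bash
python3 w.py
```

```text
t 3.8 pos [0.5685 0.0352 0.1049] fwd 0.1004 lat -0.0006 up -0.0051 F [-1.  -1.4  7.7] grip 0.001
toolx yaw 7.33 z [ 0.001 -0.    -1.   ]
units to mark (tool) [-0.009 -0.014 -0.127]
```

>>> jog_arm([
  [[0,0,-1,0,0,0],[0.3,0,-1,0,0,0],[0.6,0,-1,0,0,0],[0.7,0,-0.9,0,0,0],[0.8,0,-0.5,0,0,0],[0.4,0,0,0,0,0],[0,0,0,0,0,0],[0,0,0,0,0,0],[0,0,0,0,0,0],[0,0,0,0,0,0]],
])

```text
time_s: 4.8
position: [0.6787, 0.0495, 0.2803]
tool_rot: [[0.992, 0.127, -0.0], [0.127, -0.992, 0.0], [-0.0, -0.0, -1.0]]
ft_force: [0.5, 0.0, 0.1]
grip_width: 0.0002
```

>>> jog_arm([
  [[0,0,0,0,0,0],[0,0,0,0,0,0],[0,0,0,0,0,0],[0,0,0,0,0,0],[0,0,0,0,0,0]],
])

```text
time_s: 5.3
position: [0.6794, 0.0496, 0.2801]
tool_rot: [[0.992, 0.127, -0.0], [0.127, -0.992, 0.0], [-0.0, -0.0, -1.0]]
ft_force: [0.1, 0.2, -0.5]
grip_width: 0.0002
```

Run:
```python
from w import *
w()
shot('scene','s2.png'); im,d=shot('wrist','w2.png')
for q in ['green_button','red_button','green_button_top']:
    for r in spotter.trace('wrist',q)[:2]:
        P=pts('wrist',d,r['pixels']); print(q,round(r['score'],2),np.round(r['rect']),np.round(np.median(P,0),4))
im,d=shot('top','t2.png')
for q in ['green_button','red_button']:
    for r in spotter.trace('top',q)[:2]:
        P=pts('top',d,r['pixels']); print(q,round(r['score'],2),np.round(r['rect']),np.round(np.median(P,0),4))
a=np.hstack([cv2.imread('pics/s2.png')[130:280,180:350],cv2.imread('pics/t2.png')[120:270,160:330]])
cv2.imwrite('pics/c2.png',cv2.resize(a,None,fx=2.3,fy=2.3))
```

```text
t 5.3 pos [0.6794 0.0496 0.2801] fwd 0.2121 lat -0.0004 up 0.1701 F [ 0.1  0.2 -0.5] grip 0.0
toolx yaw 7.32 z [-0.  0. -1.]
units to mark (tool) [-2.803 -0.011  4.253]
red_button 0.52 [212. 248. 229. 266.] [0.568  0.0818 0.0842]
green_button_top 0.43 [287. 246. 297. 266.] [ 0.5795 -0.0064  0.0843]
green_button 0.7 [257. 194. 284. 223.] [ 0.5014 -0.0131  0.1759]
green_button 0.42 [261. 181. 272. 194.] [0.5708 0.0006 0.0836]
red_button 0.6 [257. 195. 284. 225.] [ 0.5009 -0.0121  0.1758]
```

View pics/c2.png

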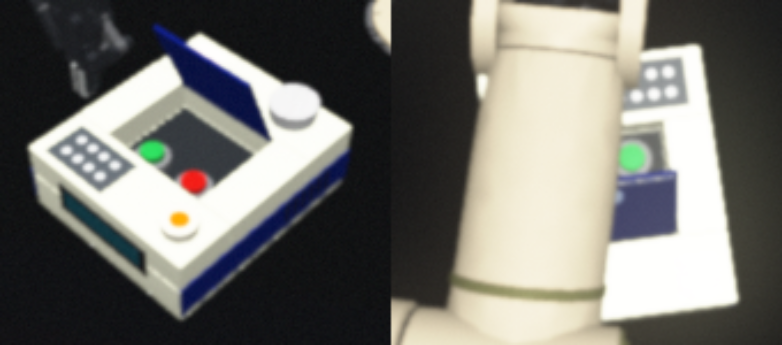

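View pics/w2.png

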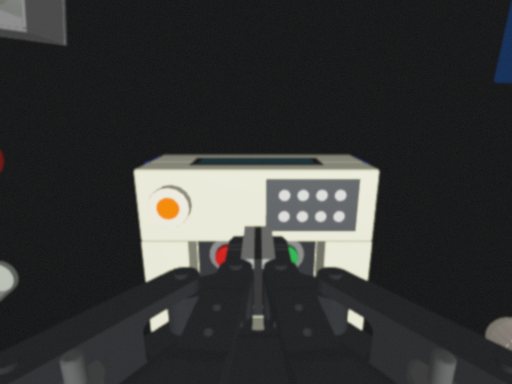

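The flap is open. The green button is on the right, at world (0.571, 0.000), and the prior geometry agrees with that. I'll approach from above with the gripper tilted about 7° away from the flap.

>>> jog_arm([
  [[-0.5,0.2,0,0,0,0],[-0.8,0.3,0,0,0,0],[-0.8,0.3,0,0,0,0],[-0.6,0.1,0,0,0,0],[-0.25,0,0,0,-0.4,0],[0,0,0,0,-0.4,0],[0,0,0,0,0,0],[0,0,0,0,0,0]],
])

```text
time_s: 6.5
position: [0.5672, -0.0011, 0.2798]
tool_rot: [[0.985, 0.128, -0.118], [0.127, -0.992, -0.015], [-0.119, -0.0, -0.993]]
ft_force: [0.2, 0.3, -0.0]
grip_width: -0.0003
```

```bash
cat >> w.py <<'E'
def to(f,la,up):
    s=env.observe(); a=np.deg2rad(7.3); e=np.array([np.cos(a),np.sin(a)]); l=np.array([-e[1],e[0]])
    H=np.array([.5334,.0313])-.065*e
    print('units to',f,la,up,(s['tool_rot'].T@(np.array([*(H+f*e+la*l),.11+up])-s['position'])/.04).round(3))
E
python3 -c "
from w import *
w();to(.094,-.036,0);to(.094,-.036,-.02)"
```

```text
t 6.5 pos [ 0.5672 -0.0011  0.2798] fwd 0.0945 lat -0.0364 up 0.1698 F [ 0.2  0.3 -0. ] grip -0.0
toolx yaw 7.34 z [-0.118 -0.015 -0.993]
units to mark (tool) [ 0.642 -0.91   4.199]
units to 0.094 -0.036 0 [ 0.492 -0.01   4.217]
units to 0.094 -0.036 -0.02 [ 0.551 -0.01   4.714]
```

>>> jog_arm([
  [[0.05,0,0.5,0,0,0],[0.1,0,0.8,0,0,0],[0.1,0,0.8,0,0,0],[0.1,0,0.8,0,0,0],[0.1,0,0.8,0,0,0],[0.05,0,0.5,0,0,0],[0.03,0,0.3,0,0,0],[0,0,0,0,0,0],[0,0,0,0,0,0]],
])

```text
time_s: 7.4
position: [0.567, -0.0013, 0.0999]
tool_rot: [[0.985, 0.127, -0.117], [0.126, -0.992, -0.016], [-0.118, 0.0, -0.993]]
ft_force: [0.5, 0.4, 0.3]
grip_width: -0.0004
```

Run:
```python
from w import *
w();to(.094,-.036,-.025); to(.094,-.036,-.03)
shot('scene','s3.png');shot('wrist','w3.png')
a=cv2.resize(cv2.imread('pics/s3.png')[130:280,180:350],(435,384)); cv2.imwrite('pics/c3.png',cv2.resize(np.hstack([a,cv2.imread('pics/w3.png')]),None,fx=.84,fy=.84))
```

```text
t 7.4 pos [ 0.567  -0.0013  0.0999] fwd 0.0942 lat -0.0366 up -0.0101 F [0.5 0.4 0.3] grip -0.0
toolx yaw 7.32 z [-0.117 -0.016 -0.993]
units to mark (tool) [ 0.115 -0.915 -0.27 ]
units to 0.094 -0.036 -0.025 [ 0.04  -0.015  0.369]
units to 0.094 -0.036 -0.03 [ 0.055 -0.015  0.493]
```

View pics/c3.png

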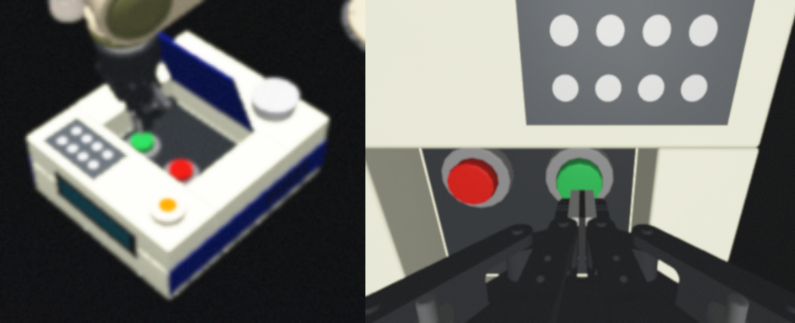

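The wrist picture shows the fingertip centred over the rear half of the green button, at about (580,190) in the composite. The flap is clear of the gripper. Pressing now.

>>> jog_arm([
  [[0.03,0,0.2,0,0,0],[0.02,0,0.15,0,0,0],[0.01,0,0.08,0,0,0],[0.01,0,0.06,0,0,0],[0,0,0.04,0,0,0],[0,0,0,0,0,0],[0,0,0,0,0,0]],
])

```text
time_s: 8.2
position: [0.5671, -0.0012, 0.0794]
tool_rot: [[0.985, 0.128, -0.117], [0.127, -0.992, -0.016], [-0.118, 0.001, -0.993]]
ft_force: [-3.4, 0.9, 16.6]
grip_width: -0.0
```

```bash
python3 w.py
```

```text
t 8.2 pos [ 0.5671 -0.0012  0.0794] fwd 0.0943 lat -0.0365 up -0.0306 F [-3.4  0.9 16.6] grip -0.0
toolx yaw 7.32 z [-0.117 -0.016 -0.993]
units to mark (tool) [ 0.052 -0.913 -0.778]
```

Run:
```python
from w import *
im,d=shot('wrist','w4.png'); w()
h=cv2.cvtColor(im,cv2.COLOR_RGB2HSV)
for n,hue in(('green',(45,80)),('red',(0,8))):
    m=(h[...,1]>140)&(h[...,2]>90)&(h[...,0]>=hue[0])&(h[...,0]<=hue[1]); P=pts('wrist',d,m); P=P[(P[:,2]<.1)]; print(n,len(P),np.median(P,0).round(4),np.percentile(P[:,2],[10,90]).round(4))
cv2.imwrite('pics/w4c.png',cv2.resize(im[140:280,60:400,::-1],None,fx=2.3,fy=2.3))
```

```text
t 8.25 pos [ 0.5671 -0.0012  0.0794] fwd 0.0943 lat -0.0366 up -0.0306 F [-3.9  1.  16. ] grip -0.0
toolx yaw 7.32 z [-0.117 -0.016 -0.993]
units to mark (tool) [ 0.053 -0.913 -0.778]
green 1246 [0.5799 0.0045 0.0783] [0.0773 0.0791]
red 3190 [0.5663 0.0718 0.0844] [0.0805 0.0853]
```

View pics/w4c.png

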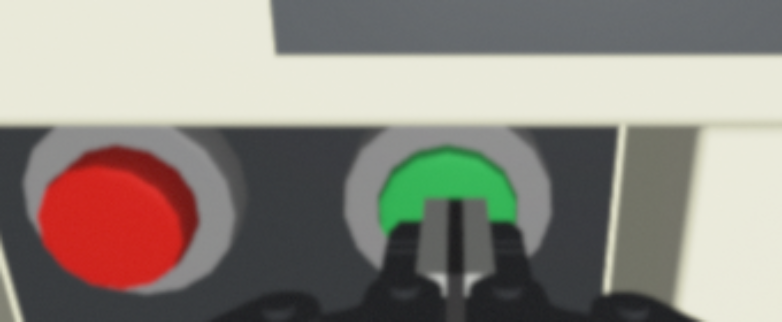

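The button is fully down: its top is at z 0.078, against 0.084 for the red one, which is untouched. Next I lift, then go back over the flap to its robot side.

>>> jog_arm([
  [[-0.05,0,-0.4,0,0,0],[-0.1,0,-0.8,0,0,0],[-0.1,0,-0.8,0,0,0],[-0.1,0,-0.8,0,0,0],[-0.1,0,-0.8,0,0,0],[-0.1,0,-0.8,0,0,0],[-0.05,0,-0.6,0,0,0],[0,0,-0.2,0,0,0],[0,0,0,0,0.4,0],[0,0,0,0,0.4,0]],
])

```text
time_s: 9.25
position: [0.5679, -0.001, 0.2855]
tool_rot: [[0.992, 0.127, 0.0], [0.127, -0.992, 0.001], [0.001, -0.001, -1.0]]
ft_force: [0.1, 0.2, -0.7]
grip_width: -0.0005
```

Run:
```python
from w import *
w();to(0,0,.17)
im,d=shot('top','t3.png')
cv2.imwrite('pics/t3c.png',cv2.resize(im[120:280,180:330,::-1],None,fx=3,fy=3))
```

```text
t 9.25 pos [ 0.5679 -0.001   0.2855] fwd 0.0951 lat -0.0364 up 0.1755 F [ 0.1  0.2 -0.7] grip -0.0
toolx yaw 7.32 z [ 0.     0.001 -1.   ]
units to mark (tool) [ 0.121 -0.907  4.389]
units to 0 0 0.17 [-2.377 -0.911  0.138]
```

View pics/t3c.png

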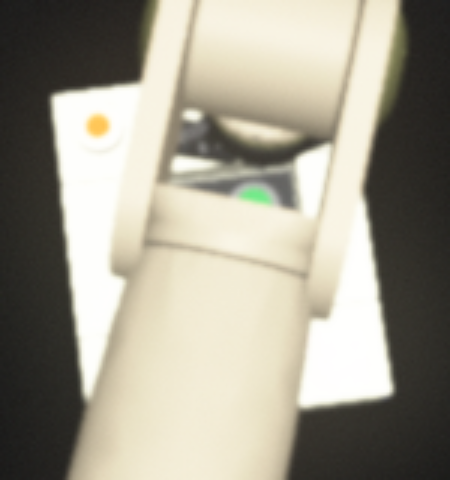

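>>> jog_arm([
  [[-0.6,-0.2,0,0,0,0],[-0.8,-0.3,0,0,0,0],[-0.7,-0.3,0,0,0,0],[-0.3,-0.1,0,0,0,0],[0,0,0.3,0,0,0],[0,0,0.7,0,0,0],[0,0,0.6,0,0,0],[0,0,0.3,0,0,0],[0,0,0,0,0,0],[0,0,0,0,0,0]],
])

```text
time_s: 10.3
position: [0.4685, 0.0222, 0.2109]
tool_rot: [[0.992, 0.127, -0.001], [0.127, -0.992, -0.0], [-0.001, -0.0, -1.0]]
ft_force: [-0.5, 0.1, 0.6]
grip_width: -0.0
```

Run:
```python
from w import *
w();to(.02,0,.095)
shot('scene','s5.png');shot('wrist','w5.png')
a=cv2.resize(cv2.imread('pics/s5.png')[90:280,160:350],(384,384)); cv2.imwrite('pics/c5.png',cv2.resize(np.hstack([a,cv2.imread('pics/w5.png')]),None,fx=.84,fy=.84))
```

```text
t 10.3 pos [0.4685 0.0222 0.2109] fwd -0.0006 lat -0.0007 up 0.1009 F [-0.5  0.1  0.6] grip -0.0
toolx yaw 7.32 z [-0.001 -0.    -1.   ]
units to mark (tool) [ 2.516 -0.017  2.522]
units to 0.02 0 0.095 [ 0.514 -0.018  0.148]
```

View pics/c5.png

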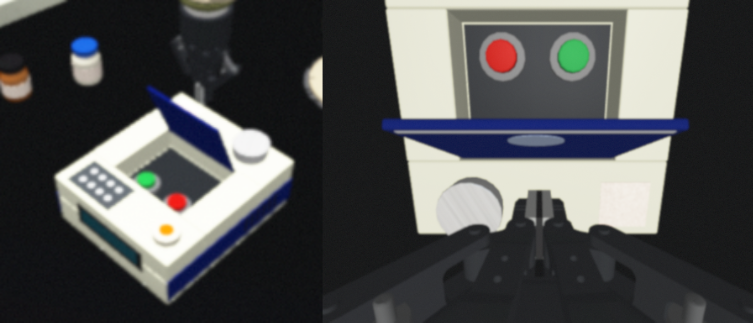

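>>> jog_arm([
  [[0.25,0,0.2,0,0,0],[0.2,0,0,0,0,0],[0.18,0,0,0,0,0],[0.24,0,0.09,0,0,0],[0.24,0,0.09,0,0,0],[0.21,0,0.14,0,0,0],[0.21,0,0.14,0,0,0],[0.19,0,0.19,0,0,0],[0.19,0,0.19,0,0,0],[0,0,0,0,0,0]],
])

```text
time_s: 11.4
position: [0.5443, 0.0322, 0.168]
tool_rot: [[0.992, 0.128, -0.001], [0.128, -0.992, 0.0], [-0.001, -0.0, -1.0]]
ft_force: [-0.3, -0.2, 0.8]
grip_width: -0.0003
```

Run:
```python
from w import *
w();to(.088,0,.042)
shot('scene','s6.png');shot('wrist','w6.png')
a=cv2.resize(cv2.imread('pics/s6.png')[90:280,160:350],(384,384)); cv2.imwrite('pics/c6.png',cv2.resize(np.hstack([a,cv2.imread('pics/w6.png')]),None,fx=.84,fy=.84))
```

```text
t 11.4 pos [0.5443 0.0322 0.168 ] fwd 0.0759 lat -0.0005 up 0.058 F [-0.3 -0.2  0.8] grip -0.0
toolx yaw 7.33 z [-0.001  0.    -1.   ]
units to mark (tool) [ 0.605 -0.011  1.448]
units to 0.088 0 0.042 [ 0.303 -0.011  0.398]
```

View pics/c6.png

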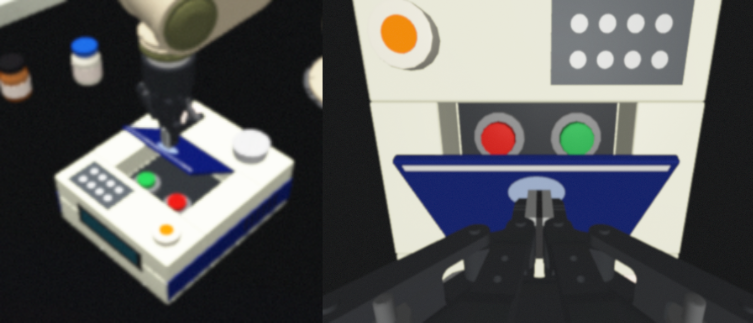

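The flap is half closed, with the fingertip on the mark at about (538,195). I'll continue the sweep.

>>> jog_arm([
  [[0.15,0,0.2,0,0,0],[0.15,0,0.2,0,0,0],[0.12,0,0.25,0,0,0],[0.11,0,0.25,0,0,0],[0.04,0,0.2,0,0,0],[0.02,0,0.2,0,0,0],[0,0,0.12,0,0,0],[0,0,0,0,0,0],[0,0,0,0,0,0]],
])

```text
time_s: 12.4
position: [0.5671, 0.0352, 0.1126]
tool_rot: [[0.992, 0.127, -0.0], [0.127, -0.992, 0.0], [-0.0, -0.0, -1.0]]
ft_force: [-1.4, 0.7, 1.3]
grip_width: 0.0001
```

```bash
python3 w.py
```

```text
t 12.4 pos [0.5671 0.0352 0.1126] fwd 0.0989 lat -0.0004 up 0.0026 F [-1.4  0.7  1.3] grip 0.0
toolx yaw 7.32 z [-0.  0. -1.]
units to mark (tool) [ 0.028 -0.011  0.066]
```

>>> jog_arm([
  [[0,0,0.08,0,0,0],[0,0,0.07,0,0,0],[0,0,0.05,0,0,0],[0,0,0.02,0,0,0],[0,0,0,0,0,0],[0,0,0,0,0,0]],
])

```text
time_s: 13.0
position: [0.5673, 0.0351, 0.1049]
tool_rot: [[0.992, 0.128, 0.001], [0.128, -0.992, -0.0], [0.001, 0.001, -1.0]]
ft_force: [-2.5, 1.0, 12.2]
grip_width: -0.0001
```

```bash
python3 w.py
```

```text
t 13.0 pos [0.5673 0.0351 0.1049] fwd 0.0991 lat -0.0005 up -0.0051 F [-2.5  1.  12.2] grip -0.0
toolx yaw 7.33 z [ 0.001 -0.    -1.   ]
units to mark (tool) [ 0.023 -0.012 -0.127]
```

At the stop (12 N at -5.1 mm). I'll release straight up, then move aside to the right so the cameras can see.

>>> jog_arm([
  [[0,0,-0.3,0,0,0],[0,0,-0.8,0,0,0],[0,0,-1,0,0,0],[0,0,-1,0,0,0],[0,0.5,-0.7,0,0,0],[0,0.9,0,0,0,0],[0,0.9,0,0,0,0],[0,0.9,0,0,0,0],[0,0.9,0,0,0,0],[0,0.9,0,0,0,0]],
])

```text
time_s: 14.0
position: [0.5926, -0.1647, 0.256]
tool_rot: [[0.992, 0.127, 0.0], [0.127, -0.992, -0.0], [0.0, 0.0, -1.0]]
ft_force: [1.3, 0.4, 0.5]
grip_width: 0.0003
```

>>> jog_arm([
  [[0,0.9,0,0,0,0],[0,0.8,0,0,0,0],[0,0.4,0,0,0,0],[0,0,0,0,0,0],[0,0,0,0,0,0],[0,0,0,0,0,0]],
])

```text
time_s: 14.6
position: [0.6034, -0.2449, 0.2561]
tool_rot: [[0.992, 0.129, 0.0], [0.129, -0.992, 0.0], [0.0, -0.0, -1.0]]
ft_force: [0.5, -0.1, 0.0]
grip_width: -0.0002
```

Run:
```python
from w import *
w()
im,d=shot('top','t7.png');shot('scene','s7.png')
a=np.hstack([cv2.resize(cv2.imread('pics/s7.png')[130:280,180:330],(390,390)),cv2.resize(cv2.imread('pics/t7.png')[125:275,180:330],(390,390))])
cv2.imwrite('pics/c7.png',a)
h=cv2.cvtColor(im,cv2.COLOR_RGB2HSV); m=(h[...,1]>90)&(h[...,0]>100)&(h[...,0]<135); m[:172]=0;m[228:]=0;m[:,:226]=0;m[:,280:]=0
P=pts('top',d,m); A=np.c_[P[:,:2],np.ones(len(P))]; print('n',len(P),'z',np.percentile(P[:,2],[5,50,95]).round(4),'slope',np.linalg.lstsq(A,P[:,2],rcond=None)[0].round(3))
for q in ['sample_cup','check_puck','spray_bottle','beaker','amber_jar','clear_jar']:
    for r in spotter.trace('top',q)[:2]:
        print(q,round(r['score'],2),np.round(r['rect']),np.round(np.median(pts('top',d,r['pixels']),0),3))
```

```text
t 14.6 pos [ 0.6034 -0.2449  0.2561] fwd 0.0994 lat -0.2829 up 0.1461 F [ 0.5 -0.1  0. ] grip -0.0
toolx yaw 7.41 z [ 0.  0. -1.]
units to mark (tool) [ 0.029 -7.071  3.653]
n 1924 z [0.1054 0.1088 0.1123] slope [0.003 0.001 0.107]
check_puck 0.67 [204. 153. 222. 174.] [0.632 0.137 0.125]
spray_bottle 0.97 [ 84. 153. 126. 185.] [0.62  0.42  0.121]
spray_bottle 0.5 [223. 172. 281. 226.] [0.542 0.025 0.109]
beaker 0.68 [ 93. 224. 125. 250.] [0.444 0.436 0.042]
beaker 0.29 [393. 227. 422. 248.] [ 0.439 -0.378  0.081]
amber_jar 0.72 [415. 175. 437. 199.] [ 0.576 -0.44   0.083]
clear_jar 0.96 [394. 227. 423. 250.] [ 0.439 -0.378  0.081]
```

View pics/c7.png

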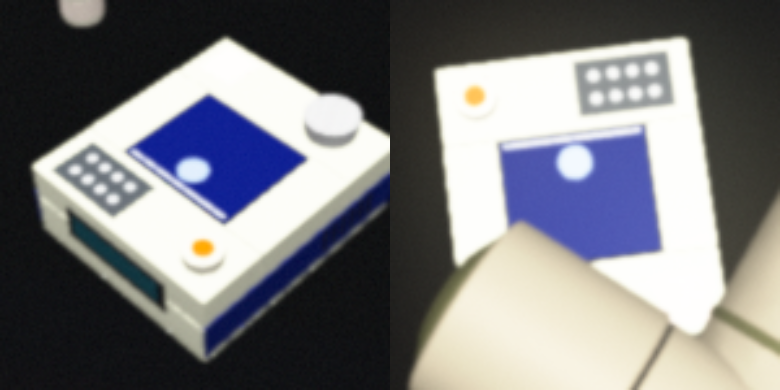

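Both views show the flap level with the top (z 0.109, slope about 0). The cup and puck stand in place, and the arm is clear. Handing in.

```bash
python3 -c "
from rig import close_job
print(close_job())"
```

```text
the job is handed in; nothing more can be done
None
```

I reset the analyser in the order asked and handed it in at about 15 s, with the flap closed and the arm clear. I used closed fingertips throughout and picked nothing up.

- **Flap opened:** I pressed it at the mark to its stop (-5 mm, 8 N) and let go. The pictures showed it sprung open.
- **Green button:** I pressed it all the way down. The depth image put its top 6 mm below the red one, at 16 N. The red button was not touched.
- **Flap closed:** I swept it shut from the robot side and pressed it to its stop (-5 mm, 12 N) before releasing. It then lay level with the top: height 0.109 m, slope about zero.
- **Other items:** The puck, bottle, beaker and clear jar measured within 1 mm of where they started.

Two final checks were weaker:
- **Sample cup:** The detector did not report it in the last top picture, where the arm hid it, but the scene camera showed it standing in place.
- **Amber jar:** Its measured position read about 17 mm off, along with a different detected outline. The arm never came near it, so I put this down to the detector, but I did not measure it again.

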